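# Hang the pail of finished padlocks on the stand

## Task

Swing the folded-down wire bail of the bare-steel pail (orange grip sleeve, full of finished padlocks) upright while the pail stays standing in its place. Then lift the pail by its bail, keeping it level enough that nothing spills, and hang it gently on the two-pronged stand with the bail resting on both prongs, then let go so that it hangs still. Leave the blue scrap pail where it stands.

Things in the scene. Friction and masses are not known exactly. Their poses are not given: they have to be found in the camera images.
- pail: (sizes here in mm) Bare-steel tapered pail holding padlocks, 95 high, diameter 84 at the bottom, 104 at the rim, about 0.7 kg, loose on the bench to the left or right of the stand. Origin at the centre of its underside, z up. The bail hinges about an axis along the pail's own y, 85 above the origin, and lies folded toward the pail's own +x.
- bail (a joint): Hinge angle of the steel pail's bail, rad: 0 = folded level toward the pail's +x (starts near this), 1.57 = upright, 3.14 = folded to the other side. Slightly stiff (0.04 N m): it stays where it is left. The bail is a U of 5 mm wire, 117 mm wide at the hinges; its straight top part is 102 long, parallel to the hinge axis and 105 mm from it.
- bail_grip (a point): Centre of the orange sleeve (12 x 40 mm) at the middle of the bail's top part, 105 mm from the hinge axis. It spins on the wire: pinch it and swing the bail without turning the gripper. Its x axis points from the hinge out along the bail (up when upright), y along the sleeve. Folded, 45 mm is free between sleeve and pail rim.
- hanger: (mm) Fixed grey stand, two parallel 8 mm steel prongs pointing to its own -x (roughly to the robot). Origin on the bench right under the seat, z up. Behind: crossbar x = 85 to 105, y = -55 to 55, z = 241 to 257; post 30 square, x = 90 to 120, z up to 251; base plate x = 50 to 170, y = -80 to 80, 12 thick.
- seat (a point): Where the sleeve's centre rests when the pail hangs well: midway between the prongs, 241.5 mm above the bench. Axes as the stand's: y along the bail's top part when hung, -x the open side. Bring the bail in from -x above the tips, the prongs passing through its loop either side of the sleeve, then lower.
- prong_left (a point): (mm) Centre of the red 11 mm tip of the prong at y = +37 of the stand; the other prong is alike at y = -37. Axis of each prong, stand's frame: tip at x = -32, z = 261; level at z = 235 from x = -14 to +22; then rising to the crossbar at x = 90, z = 249. Axes as the stand's.
- scrap_pail: Blue-painted pail of the same size and shape, with a black grip sleeve and scrap pins inside, bail folded toward its own +x; to be left alone. Origin at the centre of its underside.

How it is judged:
By the outcome, as a careful person would: the job done as asked, in the order asked, and still so for the second after the job is handed in, with the robot touching nothing.
It also fails if it takes over 64 s, if anything falls off the work surface, if the arm or the gripper's body presses on something with over 40 N, if the wrist force passes 120 N, or if a joint passes its speed limit or range.

## Robot

A 6-joint arm with a two-finger parallel gripper is mounted at the origin on the work surface. World frame = base frame: x ahead of the robot, y to its left, z up, the work surface at z = 0. Lengths are in mm, angles in rad, forces in N, time in s.
With the tool pointing down it reaches from about 350 to 775 mm from the base axis. Payload 7.3 kg.
Tool frame: the origin (TCP) lies on the mounting face of the last link; the fingertips stand 178 mm ahead of it and the grasp point (between the pads) lies 159 mm ahead of it; z points along the fingers, y is the line along which they close (so a half turn about z gives the same grasp; the last joint's range is limited). The gripper opens to 92 mm and grips with 3 to 60 N. Pads are 19 mm wide; open, the fingers measure 130 mm over their backs; the gripper's body (75 mm by 190 mm) begins 47 mm behind the grasp point.
Start: joints at [-1.28, 0.342, 1.524, -0, 1.275, -0.146], TCP at [222.116, -475.702, 404.741] pointing down, gripper open.
Joint ranges: [-2.53, 2.53], [-0.77, 2.02], [0.04, 2.7], [-1, 4.14], [0.28, 2.66], [-3.11, 3.11]. Speed limits (rad/s): [2.57, 2.57, 3.14, 3.14, 3.14, 3.14].

## Interface

Orientations are given as [roll, pitch, yaw] about the fixed x, y, z axes, in that order (R = Rz(yaw) Ry(pitch) Rx(roll)).
In Python, from plant import bot gives the robot as it stands.
- The arm moves only by the tool shift_gripper, called after "Call:" as a command line: name --argument value ..., lists and objects as JSON in quotes. Schema: {"type":"object","properties":{"moves":{"type":"string"},"only":{"type":"string"},"quiet":{"type":"boolean"},"lines":{"type":"string"}},"required":["moves"],"additionalProperties":false}. moves is a string of 1 to 5 rows, one to a line, with the numbers parted by commas; each row has 5 numbers: the finger opening in mm, then dx, dy, dz in mm, then a turn about the tool's z in rad; each row is the pose to reach, as a shift and turn from the pose commanded when the call began, along the tool's axes at that moment; what a row does not reach only later rows make up. A row lasts 1/8 s, in which the tool goes at most 62.5 mm and 0.188 rad, less where a joint would pass 70% of its speed; a pose out of reach is approached as far as the arm can. The fingers move at their own pace and stop on an object; the grip force is fixed at half the most. Time passes only in rows, so rows that do not move let the fingers close. The tool returns the time, the measured TCP pose, the force, the opening and the grip force at its end. only (a regular expression) keeps the lines of the reply that match it, lines (a string "A,B") keeps lines A to B, and quiet returns only ok. Input that does not fit is refused with a message, and nothing moves.
- bot.get_obs(): the state, without advancing time (a new reading comes with each control period).
- bot.capture(name): name is "side" or "top"; returns a dict with "color" (400x640x3 uint8, red, green, blue), "K" (3x3 intrinsics, pixels), "R" (3x3) and "t" (3): a world point X has camera coordinates R X + t. Camera axes: x right, y down, z forward; pixel columns grow to the right and rows downward; lengths in mm; the calibration is good to about 2 mm. A picture is of the moment at which its call begins. There is no depth.
- bot.close_job(): hands the job in; it is judged then, once.
The state is a dict: "time": time; "joint_positions": joint angles; "dq": joint speeds; "tau": joint torques, N m; "tool_pos": TCP position; "tcp_rot": TCP orientation; "contact_force": force on the tool from outside, world axes, zero at the start; "moment": the same for the moment, N m; "grip_width": finger opening in mm; "finger_force": force on a finger pad.
Only numpy, scipy, OpenCV 4.12 (cv2) and the standard library are available. Lean on these libraries where they do the work, as an engineer would, in place of code of your own. Each camera call takes 0.05 s, during which the arm holds its last target. There are 200 camera calls.

## Working session

There is one attempt and no reset: what is moved stays moved. The work goes in short steps, Python scripts to look and compute and a tool call to move; the robot and the scene stay as the last step left them, time stands still between calls to the robot, and variables do not carry over. Pictures are saved under pics/ and viewed, at most 11 in all, crops included, and the job is handed in when it is done.

```bash
ls; mkdir -p pics
```

Run:
```python
from plant import bot
import cv2
for n in ("side","top"):
    c=bot.capture(n); cv2.imwrite(f"pics/{n}0.png",c["color"][:,:,::-1])
    print(n,c["K"].tolist(),c["R"].round(4).tolist(),c["t"].round(1).tolist())
o=bot.get_obs();print(o)
```

```text
pics
plant.py
side [[488.038750969778, 0.0, 323.58983656496895], [0.0, 488.038750969778, 204.53271747497024], [0.0, 0.0, 1.0]] [[-0.9939, -0.1102, 0.0034], [-0.0869, 0.7638, -0.6396], [0.0679, -0.636, -0.7687]] [514.2, 155.6, 1169.0]
top [[403.511556769703, 0.0, 318.4572517909778], [0.0, 403.511556769703, 196.61327656255048], [0.0, 0.0, 1.0]] [[-0.0186, -0.9996, -0.0208], [-0.9873, 0.0216, -0.1574], [0.1578, 0.0176, -0.9873]] [16.2, 559.0, 941.7]
{'time': 0.1, 'joint_positions': array([-1.28001383e+00,  3.42638772e-01,  1.52490005e+00,  2.94870851e-06,
        1.27540594e+00, -1.45994988e-01]), 'dq': array([ 0.00014725, -0.00202449, -0.00071443,  0.00043516, -0.00010318,
       -0.00084428]), 'tau': array([ 1.47219900e-03, -4.32004631e+01, -2.44694942e+01,  7.18763075e-02,
        5.25838626e-02, -4.79435892e-05]), 'tool_pos': array([ 222.07535115, -475.58863075,  404.12919173]), 'tcp_rot': array([-3.14025534e+00, -1.99490890e-04,  4.36776493e-01]), 'contact_force': array([-1.20212044, -0.77464356, -0.27666907]), 'moment': array([ 0.00124007, -0.01939752, -0.02022208]), 'finger_force': 0.0, 'grip_width': 92.13010266958204}
```

View pics/side0.png

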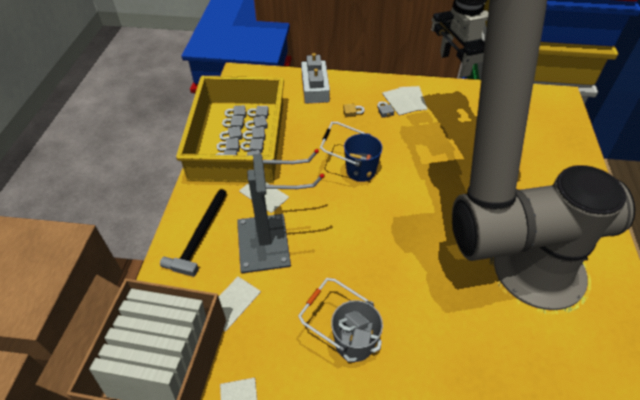

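View pics/top0.png

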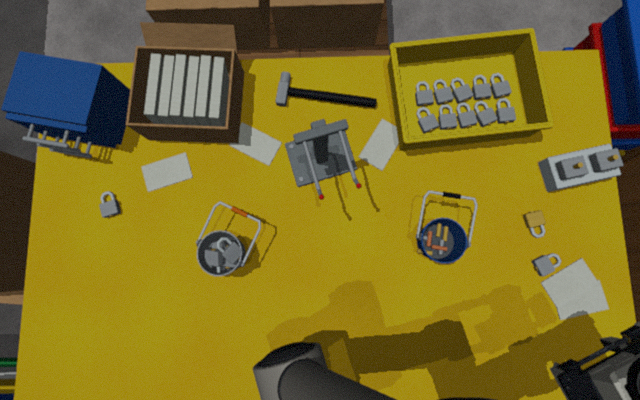

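The side view shows the orange sleeve near (315,297), the pail near (358,330), and the red prong tips near (317,151) and (321,180). In the top view the sleeve is near (240,212), the pail near (220,253), and the tips near (321,196) and (358,185). Next I'll triangulate these points.

Create h.py:
```python
import numpy as np, cv2
from plant import bot
def P(c): return c["K"]@np.hstack([c["R"],c["t"].reshape(3,1)])
def hsv(c): return cv2.cvtColor(c["color"],cv2.COLOR_RGB2HSV).astype(int)
def blobs(m,x0,y0,x1,y1,amin=4):
    z=np.zeros(m.shape,np.uint8); z[y0:y1,x0:x1]=m[y0:y1,x0:x1]
    n,l,s,ce=cv2.connectedComponentsWithStats(z)
    return [(s[i,4],ce[i].round(1),l==i) for i in range(1,n) if s[i,4]>=amin]
def tri(cs,ct,a,b):
    X=cv2.triangulatePoints(P(cs),P(ct),np.float64(a).reshape(2,1),np.float64(b).reshape(2,1)).ravel(); X=X[:3]/X[3]
    e=[np.linalg.norm((P(c)@np.r_[X,1])[:2]/(P(c)@np.r_[X,1])[2]-p) for c,p in((cs,a),(ct,b))]
    return X.round(1),np.round(e,1)
def plane(c,p,z):
    d=c["R"].T@np.linalg.solve(c["K"],np.r_[p,1.]); o=-c["R"].T@c["t"]
    return (o+d*(z-o[2])/d[2]).round(1)
def red(c): h=hsv(c); return ((h[...,0]<7)|(h[...,0]>172))&(h[...,1]>140)&(h[...,2]>90)
def orange(c): h=hsv(c); return (h[...,0]>=4)&(h[...,0]<=17)&(h[...,1]>150)&(h[...,2]>110)
```

Run:
```python
from h import *
s=bot.capture("side");t=bot.capture("top")
for n,c,rs in(("side",s,[(300,135,340,195),(290,275,340,320)]),("top",t,[(300,175,380,210),(220,195,265,225)])):
    print(n,"red",[(b[0],b[1]) for b in blobs(red(c),*rs[0])],"orange",[(b[0],b[1]) for b in blobs(orange(c),*rs[1])])
    o=max(blobs(orange(c),*rs[1]),key=lambda b:b[0]); ys,xs=np.nonzero(o[2]); print(cv2.minAreaRect(np.c_[xs,ys].astype(np.float32)))
    h=hsv(c)
    print(h[297,315],h[330,340] if n=="side" else h[253,205])
# rim: grey mask
for n,c,r in(("side",s,(325,290,390,365)),("top",t,(190,225,250,280))):
    m=hsv(c)[...,1]<110
    cv2.imwrite(f"pics/m_{n}.png",cv2.resize((m[r[1]:r[3],r[0]:r[2]]*255).astype(np.uint8),None,fx=5,fy=5,interpolation=0))
    cv2.imwrite(f"pics/z_{n}.png",cv2.resize(c["color"][r[1]-30:r[3],r[0]-40:r[2]+30,::-1],None,fx=5,fy=5))
a=cv2.imread("pics/z_side.png");b=cv2.imread("pics/z_top.png");print(a.shape,b.shape)
H=max(a.shape[0],b.shape[0])
w=np.zeros((H,a.shape[1]+b.shape[1],3),np.uint8);w[:a.shape[0],:a.shape[1]]=a;w[:b.shape[0],a.shape[1]:]=b
w=cv2.resize(w,None,fx=.6,fy=.6);print(w.shape)
cv2.imwrite("pics/z.png",w)
```

```text
side red [(np.int32(7), array([316., 151.])), (np.int32(9), array([321.3, 175.4]))] orange [(np.int32(93), array([313.5, 296.1]))]
((313.5, 296.0000305175781), (5.199999809265137, 17.400001525878906), 36.86989974975586)
[ 12 221 159] [105   9  59]
top red [(np.int32(13), array([358., 185.])), (np.int32(12), array([320.9, 196.4]))] orange [(np.int32(69), array([238.8, 211.3]))]
((238.7000274658203, 211.1000213623047), (15.652474403381348, 4.0249223709106445), 26.56505012512207)
[ 26 216 165] [103  16 115]
(525, 675, 3) (425, 650, 3)
(315, 795, 3)
```

View pics/z.png

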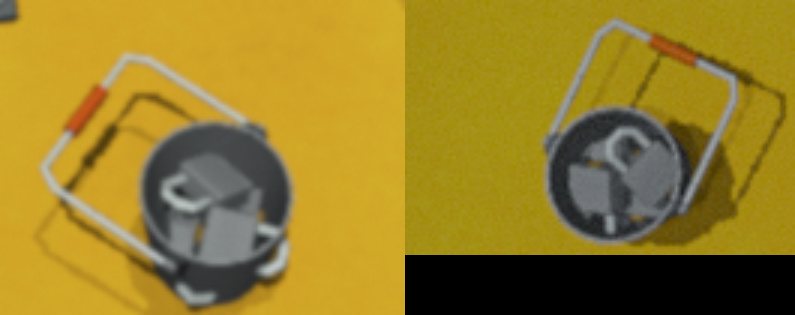

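The crop shows the rim ellipse, the bail's corners and the hinge ears clearly in both views. Rim centre is near (357,324) in the side view and (220,253) in the top view. I'll triangulate them all.

Run:
```python
from h import *
s=bot.capture("side");t=bot.capture("top")
pts=dict(grip=((313.5,296.1),(238.8,211.3)),tipL=((321.3,175.4),(320.9,196.4)),tipR=((316,151),(358,185)),
rim=((357.3,324.3),(220.3,253)),cA=((327.3,279),(260,223.3)),cB=((300,315.7),(218.3,202.7)),hA=((370,303.3),(243.3,264)),hB=((345,350),(199,242.7)))
r={}
for k,(a,b) in pts.items():
    X,e=tri(s,t,a,b); r[k]=X; print(k,X,e, plane(t,b,X[2]))
for n in("side","top"):
    c=s if n=="side" else t; print(n,[ (b[0],b[1]) for b in blobs(red(c),300,100,400,220,2)])
print("bail axis",np.linalg.norm(r["cA"]-r["cB"]),np.degrees(np.arctan2(*(r["cB"]-r["cA"])[[1,0]])),"hinge",np.linalg.norm(r["hA"]-r["hB"]),np.degrees(np.arctan2(*(r["hB"]-r["hA"])[[1,0]])))
d=r["grip"]-r["rim"];print("dir",np.degrees(np.arctan2(d[1],d[0])),np.hypot(*d[:2]))
d=r["tipL"]-r["tipR"];print("prongs",np.linalg.norm(d),np.degrees(np.arctan2(d[1],d[0])))
```

```text
grip [518.7 187.5 101.6] [0.4 0.5] [519.9 187.4 101.6]
tipL [523.9  -3.6 261.9] [0.3 0.4] [524.8  -3.7 261.9]
tipR [543.9 -74.6 261.2] [0.4 0.7] [545.3 -74.7 261.2]
rim [424.6 232.4  85.9] [0.6 0.7] [426.2 232.4  85.9]
cA [493.3 139.6  94.4] [0.4 0.6] [492.  139.7  94.4]
cB [539.8 234.9 102.6] [0.3 0.4] [540.8 234.9 102.6]
hA [400.2 179.9  81.3] [0. 0.] [400.2 179.9  81.3]
hB [446.8 285.2  77.3] [1.6 1.9] [451.2 285.1  77.3]
side [(np.int32(7), array([316., 151.])), (np.int32(9), array([321.3, 175.4]))]
top [(np.int32(13), array([358., 185.])), (np.int32(13), array([321. , 196.3]))]
bail axis 106.35591191842603 63.9907318662664 hinge 115.2200069432388 66.12844861163468
dir -25.508234740153178 104.26322458086554
prongs 73.76645579123345 105.7320047851073
```

The measurements agree with the given sizes:
- **Sleeve:** (518.7, 187.5, 101.6)
- **Hinge centre:** about (425, 232, 85)
- **Pail yaw:** about -25.4°
- **Tip height:** 261.5, against 261 given
- **Stand yaw:** 15.7°
- **Seat:** about (564.7, -30.4)

Next is a helper that converts a world target into tool-axis shifts.

Add to h.py:
```python
from scipy.spatial.transform import Rotation as Ro
def goal(p,yaw,g=159):
    "shift in tool axes (and turn about tool z) that puts the grasp point at p with tool yaw, tool pointing down"
    o=bot.get_obs(); R=Ro.from_euler('xyz',o["tcp_rot"]).as_matrix()
    d=R.T@(np.array(p)+[0,0,g]-o["tool_pos"]); tw=-(yaw-o["tcp_rot"][2]); tw=(tw+np.pi)%(2*np.pi)-np.pi
    print("t",round(o["time"],2),"shift",d.round(1),"turn",round(tw,3),"F",o["contact_force"].round(1),"w",round(o["grip_width"],1))
```

```bash
python3 -c "
from h import *
goal((518.7,187.5,290),np.radians(64.6)); goal((518.7,187.5,160),np.radians(64.6))"
```

```text
t 0.3 shift [ 549.3 -475.5  -44.2] turn -0.691 F [ 0.1  0.2 -0.5] w 91.9
t 0.3 shift [ 549.3 -475.4   85.8] turn -0.691 F [ 0.1  0.2 -0.5] w 91.9
```

Call:
shift_gripper --moves "40,20,-20,-44,0\n40,60,-60,-44,-0.1\n40,105,-90,-44,-0.2\n40,150,-130,-44,-0.3\n40,195,-170,-44,-0.4"

```text
time: 0.92
tool_pos: [327.2, -237.4, 448.8]
tcp_rot: [3.141, -0.0, 0.839]
contact_force: [0.2, 0.0, 0.8]
grip_width: 46.6
finger_force: 0.0
```

```bash
python3 -c "
from h import *
goal((518.7,187.5,290),np.radians(64.6))"
```

```text
t 0.93 shift [ 4.441e+02 -1.413e+02 -2.000e-01] turn -0.288 F [0.2 0.  0.8] w 46.6
```

Call:
shift_gripper --moves "40,55,-17,0,-0.05\n40,110,-34,0,-0.1\n40,165,-51,0,-0.15\n40,220,-68,0,-0.2\n40,275,-85,0,-0.288" --lines "1,1"

```text
time: 1.55
```

```bash
python3 -c "
from h import *
goal((518.7,187.5,290),np.radians(64.6)); goal((518.7,187.5,140),np.radians(64.6))"
```

```text
t 1.55 shift [ 1.779e+02 -6.700e+00 -1.000e-01] turn -0.0 F [ 0.6 -0.2  0.3] w 40.1
t 1.55 shift [177.9  -6.8 149.9] turn -0.0 F [ 0.6 -0.2  0.3] w 40.1
```

Call:
shift_gripper --moves "40,60,-2,0,0\n40,120,-4,20,0\n40,160,-6,65,0\n40,178,-7,110,0\n40,178,-7,130,0" --lines "1,1"

```text
time: 2.17
```

Call:
shift_gripper --moves "40,0,0,5,0\n40,0,0,5,0" --lines "1,1"

```text
time: 2.42
```

Run:
```python
from h import *
goal((518.7,187.5,102),np.radians(64.6))
s=bot.capture("side");t=bot.capture("top")
a=s["color"][200:400,220:420];b=t["color"][140:290,140:340]
w=np.zeros((400,800,3),np.uint8);w[:,:400]=cv2.resize(a,(400,400));w[:300,400:]=cv2.resize(b,(400,300))
cv2.imwrite("pics/pre.png",w[:,:,::-1])
for n,c,r in(("s",s,(290,275,340,320)),("t",t,(220,195,265,225))): print([(b[0],b[1]) for b in blobs(orange(c),*r)])
```

```text
t 2.42 shift [ 1.9 -0.9 53.2] turn -0.003 F [ 0.9 -0.9  0.3] w 40.0
[(np.int32(11), array([316.2, 291.6])), (np.int32(63), array([310.9, 298.9]))]
[(np.int32(8), array([242.5, 213.5]))]
```

View pics/pre.png

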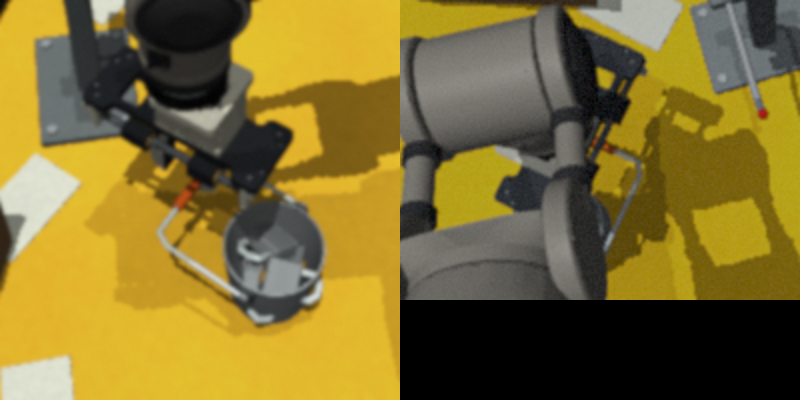

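In the side view the gripper straddles the orange sleeve (around crop (187,193)), with one finger on each side of the bail. Its long body lies over the pail with room below. I'll descend 53 mm and close.

Call:
shift_gripper --moves "40,2,-1,20,0\n40,2,-1,40,0\n40,2,-1,53,0\n40,2,-1,53,0\n24,2,-1,53,0"

```text
time: 3.15
tool_pos: [518.8, 187.8, 261.6]
tcp_rot: [3.14, -0.001, 1.125]
contact_force: [-1.0, 0.3, 1.1]
grip_width: 34.4
finger_force: 0.0
```

Call:
shift_gripper --moves "20,0,0,0,0\n15,0,0,0,0\n10,0,0,0,0\n5,0,0,0,0\n5,0,0,0,0"

```text
time: 3.78
tool_pos: [519.0, 187.7, 261.1]
tcp_rot: [3.14, -0.001, 1.125]
contact_force: [3.3, -1.2, 1.1]
grip_width: 11.0
finger_force: 30.0
```

Call:
shift_gripper --moves "5,0,1,0,0\n5,0,1.5,0,0\n5,0,1.5,0,0"

```text
time: 4.15
tool_pos: [519.5, 187.4, 260.5]
tcp_rot: [-3.141, 0.0, 1.125]
contact_force: [0.9, 1.2, 0.3]
grip_width: 10.9
finger_force: 30.0
```

Run:
```python
from h import *
s=bot.capture("side")
cv2.imwrite("pics/grip.png",cv2.resize(s["color"][240:390,260:420,::-1],None,fx=4,fy=4))
```

```text
(no output)
```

View pics/grip.png

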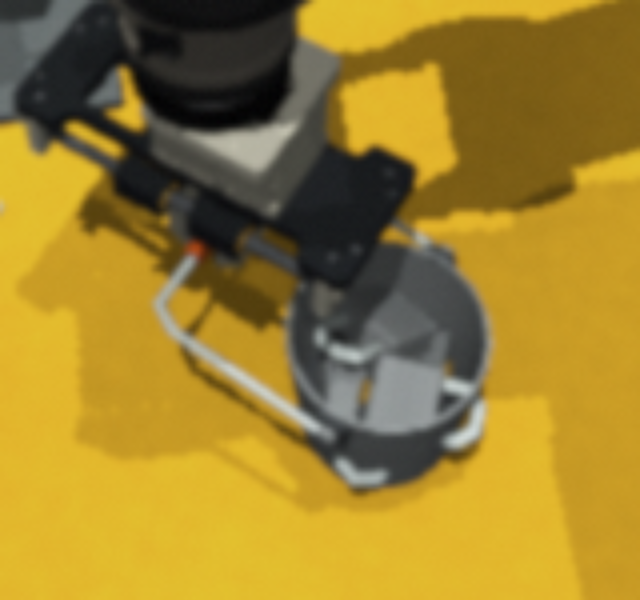

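The pail hasn't moved and the sleeve is pinched. Now I'll swing the bail along its arc of radius 105 mm.

Call:
shift_gripper --moves "5,0,-3.4,-14.4,0\n5,0,-8.8,-28.2,0\n5,0,-16,-41.2,0\n5,0,-25,-53,0\n5,0,-35.6,-63.3,0"

```text
time: 4.82
tool_pos: [487.5, 202.7, 325.7]
tcp_rot: [3.139, -0.001, 1.125]
contact_force: [4.5, -1.1, 5.2]
grip_width: 11.0
finger_force: 30.0
```

Call:
shift_gripper --moves "5,0,0,0,0"

```text
time: 4.95
tool_pos: [487.4, 203.1, 326.3]
tcp_rot: [3.138, -0.003, 1.126]
contact_force: [5.0, -1.4, 6.3]
grip_width: 10.9
finger_force: 30.0
```

Run:
```python
from h import *
s=bot.capture("side")
cv2.imwrite("pics/sw.png",cv2.resize(s["color"][240:390,260:420,::-1],None,fx=4,fy=4))
```

```text
(no output)
```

View pics/sw.png

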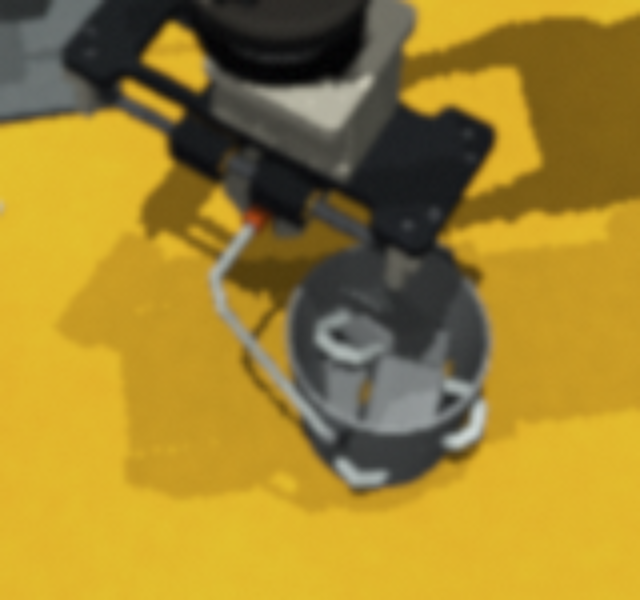

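The pail is still in place. I am pressing the bail about 8 N inward along its radius, so I'll ease outward before continuing.

Call:
shift_gripper --moves "5,0,1,-1.5,0\n5,0,1,-1.5,0" --only "force"

```text
contact_force: [3.7, 1.4, 4.0]
finger_force: 30.0
```

Call:
shift_gripper --moves "5,0,-11.9,-10,0\n5,0,-24.9,-17.2,0\n5,0,-38.8,-22.3,0\n5,0,-53.4,-25.5,0\n5,0,-53.4,-25.5,0"

```text
time: 5.88
tool_pos: [439.1, 225.9, 351.6]
tcp_rot: [3.141, -0.001, 1.126]
contact_force: [2.4, 2.2, 5.3]
grip_width: 10.7
finger_force: 30.0
```

Call:
shift_gripper --moves "5,0,-7,-2.5,0\n5,0,-14.7,-3,0\n5,0,-14.7,-3,0"

```text
time: 6.25
tool_pos: [426.2, 231.6, 353.2]
tcp_rot: [-3.14, 0.002, 1.125]
contact_force: [0.7, 1.1, -4.8]
grip_width: 11.1
finger_force: 30.0
```

Run:
```python
from h import *
s=bot.capture("side");t=bot.capture("top")
a=s["color"][240:390,260:420];b=t["color"][190:290,150:310]
w=np.vstack([cv2.resize(a,(560,525))]);cv2.imwrite("pics/up.png",w[:,:,::-1])
```

```text
(no output)
```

View pics/up.png

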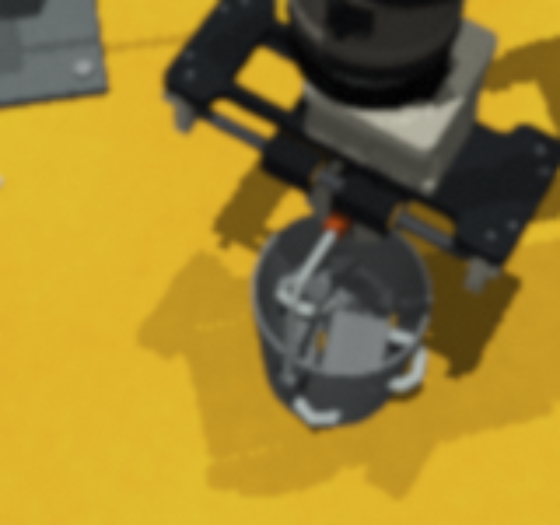

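The bail is upright and the rim centre is still at (358,325), so the pail hasn't moved. Now a gentle lift of 95 mm.

Call:
shift_gripper --moves "5,0,0,-2,0\n5,0,0,-6,0\n5,0,0,-14,0\n5,0,0,-24,0\n5,0,0,-35,0"

```text
time: 6.98
tool_pos: [427.1, 231.4, 389.9]
tcp_rot: [3.141, 0.0, 1.125]
contact_force: [0.1, -0.3, -8.2]
grip_width: 11.0
finger_force: 30.0
```

Call:
shift_gripper --moves "5,0,0,-12,0\n5,0,0,-26,0\n5,0,0,-41,0\n5,0,0,-52,0\n5,0,0,-58,0"

```text
time: 7.6
tool_pos: [427.1, 231.5, 447.8]
tcp_rot: [3.141, -0.001, 1.125]
contact_force: [0.6, -0.2, -9.0]
grip_width: 11.2
finger_force: 30.0
```

Call:
shift_gripper --moves "5,0,0,-1,0\n5,0,0,-1,0\n5,0,0,-1,0\n5,0,0,-1,0"

```text
time: 8.1
tool_pos: [427.1, 231.4, 447.7]
tcp_rot: [-3.141, 0.001, 1.125]
contact_force: [-0.2, 0.3, -8.5]
grip_width: 10.9
finger_force: 30.0
```

```bash
python3 -c "
from h import *
goal((420.3,-71,448-159),np.radians(105.7))"
```

```text
t 8.1 shift [-2.758e+02  1.243e+02 -2.000e-01] turn -0.72 F [-0.2  0.3 -8.5] w 10.9
```

Call:
shift_gripper --moves "5,-3,1,0,0\n5,-8,4,0,0\n5,-17,8,0,0\n5,-28,13,0,0\n5,-41,18,0,0" --only "force"

```text
contact_force: [-0.9, -0.3, -9.1]
finger_force: 30.0
```

Call:
shift_gripper --moves "5,-14,6,0,0\n5,-28,13,0,0\n5,-42,19,0,0\n5,-56,25,0,0\n5,-70,32,0,0" --only "contact"

```text
contact_force: [-0.2, 0.6, -8.0]
```

Call:
shift_gripper --moves "5,-14,6,0,0\n5,-28,13,0,0\n5,-42,19,0,0\n5,-56,25,0,0\n5,-70,32,0,0" --only "contact"

```text
contact_force: [0.2, -0.2, -8.5]
```

Call:
shift_gripper --moves "5,-14,6,0,0\n5,-28,13,0,0\n5,-42,19,0,0\n5,-55,25,0,0\n5,-67,30,0,0" --only "contact"

```text
contact_force: [0.2, 0.2, -8.4]
```

Call:
shift_gripper --moves "5,-10,4,0,-0.01\n5,-18,8,0,-0.03\n5,-24,10,0,-0.07\n5,-27,12,0,-0.12\n5,-28,12,0,-0.18" --only "contact"

```text
contact_force: [-0.7, -0.0, -7.6]
```

```bash
python3 -c "
from h import *
goal((420.3,-71,448-159),np.radians(105.7))"
```

```text
t 11.22 shift [ 0.6  0.2 -0. ] turn -0.538 F [-0.7 -0.  -7.6] w 10.9
```

Call:
shift_gripper --moves "5,0,0,0,-0.06\n5,0,0,0,-0.12\n5,0,0,0,-0.18\n5,0,0,0,-0.24\n5,0,0,0,-0.3" --only "contact"

```text
contact_force: [-0.4, 0.1, -8.6]
```

Call:
shift_gripper --moves "5,0,0,0,-0.06\n5,0,0,0,-0.12\n5,0,0,0,-0.17\n5,0,0,0,-0.21\n5,0,0,0,-0.238" --only "contact"

```text
contact_force: [1.1, -0.4, -9.1]
```

Call:
shift_gripper --moves "5,0,0,0,0\n5,0,0,0,0\n5,0,0,0,0\n5,0,0,0,0" --only "contact"

```text
contact_force: [0.5, 0.8, -8.8]
```

Run:
```python
from h import *
goal((420.3,-71,448-159),np.radians(105.7)); goal((564.7,-30.4,448-159),np.radians(105.7))
s=bot.capture("side");t=bot.capture("top")
cv2.imwrite("pics/appr.png",np.hstack([cv2.resize(s["color"][80:280,230:430],(400,400)),cv2.resize(t["color"][110:310,220:420],(400,400))])[:,:,::-1])
for n,c in(("side",s),("top",t)): print(n,[(b[0],b[1]) for b in blobs(red(c),300,130,400,210)],[(b[0],b[1]) for b in blobs(orange(c),300,150,420,270)])
```

```text
t 12.97 shift [-0.1  0.4  0. ] turn -0.002 F [ 0.5  0.8 -8.8] w 11.3
t 12.97 shift [  0.3 150.4  -0. ] turn -0.002 F [ 0.5  0.8 -8.8] w 11.3
side [(np.int32(7), array([316., 151.])), (np.int32(9), array([321.3, 175.4]))] [(np.int32(5), array([317.2, 151.2])), (np.int32(16), array([321.8, 175.1]))]
top [(np.int32(12), array([358.2, 185. ])), (np.int32(11), array([321., 196.]))] [(np.int32(11), array([358.3, 185.5])), (np.int32(10), array([321. , 196.8]))]
```

View pics/appr.png

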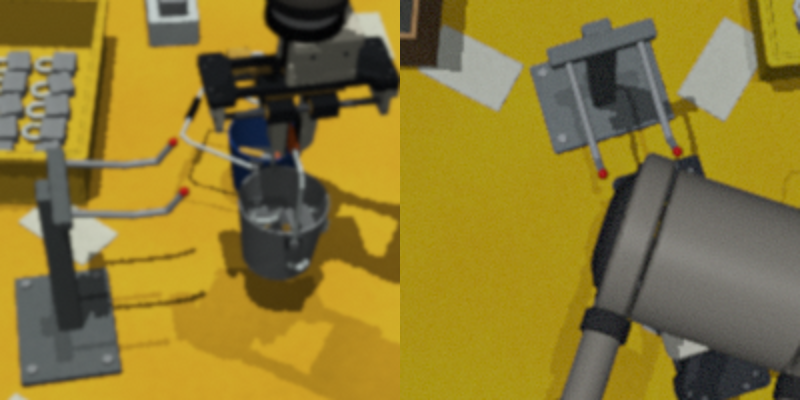

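The pail hangs level on the open side of the stand. The prong tips are at side (316,151) and (321,175), and the bail top is above them and between. I'll advance 150 mm along the stand's +x.

Call:
shift_gripper --moves "5,0,2,0,0\n5,0,6,0,0\n5,0,13,0,0\n5,0,22,0,0\n5,0,32,0,0" --only "contact"

```text
contact_force: [0.3, 0.5, -8.3]
```

Call:
shift_gripper --moves "5,0,11,0,0\n5,0,22,0,0\n5,0,33,0,0\n5,0,44,0,0\n5,0,55,0,0" --only "contact"

```text
contact_force: [0.5, -0.1, -8.1]
```

Call:
shift_gripper --moves "5,0,11,0,0\n5,0,22,0,0\n5,0,32,0,0\n5,0,40,0,0\n5,0,48,0,0" --only "contact"

```text
contact_force: [0.1, 0.2, -8.4]
```

Call:
shift_gripper --moves "5,0,6,0,0\n5,0,10,0,0\n5,0,13,0,0\n5,0,15,0,0\n5,0,15.4,0,0" --only "contact"

```text
contact_force: [-0.6, 0.1, -8.3]
```

Call:
shift_gripper --moves "5,0,0,0,0\n5,0,0,0,0\n5,0,0,0,0" --only "contact"

```text
contact_force: [0.4, 0.0, -8.6]
```

Run:
```python
from h import *
goal((564.7,-30.4,405-159),np.radians(105.7))
s=bot.capture("side");t=bot.capture("top")
cv2.imwrite("pics/over.png",np.hstack([cv2.resize(s["color"][80:280,200:400],(400,400)),cv2.resize(t["color"][90:290,220:420],(400,400))])[:,:,::-1])
```

```text
t 15.95 shift [ 0.3  0.1 43.1] turn -0.002 F [ 0.4  0.  -8.6] w 11.2
```

View pics/over.png

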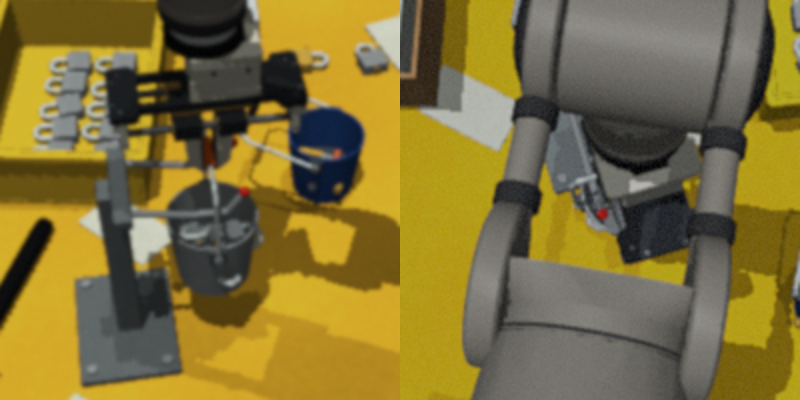

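No contact so far and the prongs pass through the loop on both sides of the sleeve. I'll lower slowly while watching the force.

Call:
shift_gripper --moves "5,0,0,5,0\n5,0,0,13,0\n5,0,0,22,0\n5,0,0,30,0\n5,0,0,35,0" --only "contact|tool_pos"

```text
tool_pos: [564.8, -30.6, 412.2]
contact_force: [0.5, 0.1, -8.1]
```

Call:
shift_gripper --moves "5,0,0,2,0\n5,0,0,4,0\n5,0,0,4,0" --only "contact|tool_pos"

```text
tool_pos: [564.8, -30.6, 409.1]
contact_force: [-0.2, -0.1, -9.5]
```

Call:
shift_gripper --moves "5,0,0,1,0\n5,0,0,2,0\n5,0,0,2,0" --only "contact|tool_pos"

```text
tool_pos: [564.8, -30.6, 406.9]
contact_force: [-0.1, -0.1, -8.4]
```

Call:
shift_gripper --moves "5,0,0,1,0\n5,0,0,1.5,0\n5,0,0,1.5,0" --only "contact|tool_pos"

```text
tool_pos: [564.8, -30.6, 405.4]
contact_force: [0.7, 0.1, -8.4]
```

Call:
shift_gripper --moves "5,0,0,1,0\n5,0,0,1.5,0\n5,0,0,1.5,0" --only "contact|tool_pos"

```text
tool_pos: [564.8, -30.6, 404.1]
contact_force: [-0.0, -0.2, -7.8]
```

Call:
shift_gripper --moves "5,0,0,1,0\n5,0,0,1.5,0\n5,0,0,1.5,0" --only "contact|tool_pos"

```text
tool_pos: [564.7, -30.6, 403.5]
contact_force: [-2.6, 0.5, 2.5]
```

Call:
shift_gripper --moves "5,0,0,1,0\n5,0,0,1.5,0\n5,0,0,1.5,0" --only "contact|tool_pos"

```text
tool_pos: [564.6, -30.6, 403.2]
contact_force: [-6.2, 0.9, 10.3]
```

The bail touched down at a TCP height of about 404, close to the expected 404.7. I'll back off the excess press, then open the fingers.

Call:
shift_gripper --moves "5,0,0,-1.5,0\n5,0,0,-1.8,0\n5,0,0,-1.8,0" --only "contact|tool_pos"

```text
tool_pos: [564.8, -30.6, 403.4]
contact_force: [-4.1, 0.1, 5.6]
```

Run:
```python
from h import *
s=bot.capture("side");t=bot.capture("top")
cv2.imwrite("pics/seat.png",cv2.resize(s["color"][120:240,230:350,::-1],(600,600),interpolation=cv2.INTER_CUBIC))
```

```text
(no output)
```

View pics/seat.png

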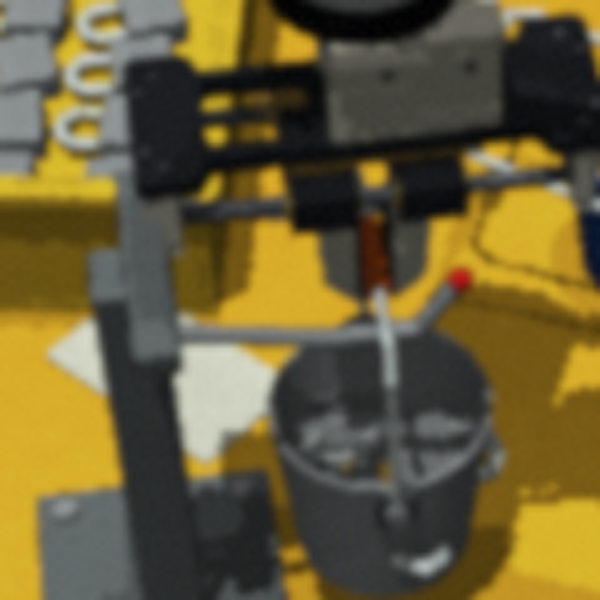

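The bail crosses the left prong at crop (385,330), in the level section between the red tip and the rise. It is seated, so I'll unload and release.

Call:
shift_gripper --moves "5,0,0,-1,0\n5,0,0,-1.3,0\n5,0,0,-1.3,0" --only "contact|tool_pos"

```text
tool_pos: [564.9, -30.7, 403.6]
contact_force: [-1.0, 0.1, -1.9]
```

Call:
shift_gripper --moves "13,0,0,0,0\n15,0,0,0,0\n20,0,0,0,0\n30,0,0,0,0\n40,0,0,0,0" --only "contact|tool_pos|width"

```text
tool_pos: [564.8, -30.6, 404.2]
contact_force: [-0.6, 0.7, -0.6]
grip_width: 35.7
```

Call:
shift_gripper --moves "40,0,0,0,0\n40,0,0,0,0" --only "contact|tool_pos|width"

```text
tool_pos: [564.8, -30.6, 404.1]
contact_force: [0.3, -0.7, 0.7]
grip_width: 40.1
```

Released, and the wrist force is zero. I'll retreat straight up and away, then look.

Call:
shift_gripper --moves "40,0,0,-6,0\n40,0,0,-16,0\n40,0,0,-30,0\n40,0,0,-50,0\n40,0,0,-75,0" --only "contact"

```text
contact_force: [-0.2, -0.0, -0.2]
```

Call:
shift_gripper --moves "40,0,-10,-30,0\n40,0,-40,-40,0\n40,0,-80,-40,0\n40,0,-120,-40,0\n40,0,-150,-40,0" --only "contact|tool_pos"

```text
tool_pos: [418.7, -71.0, 520.4]
contact_force: [0.2, -0.4, 0.1]
```

Call:
shift_gripper --moves "40,0,0,0,0\n40,0,0,0,0\n40,0,0,0,0\n40,0,0,0,0\n40,0,0,0,0" --only "time"

```text
time: 22.52
```

Run:
```python
from h import *
s=bot.capture("side");t=bot.capture("top")
o=[max(blobs(orange(c),*r),key=lambda b:b[0])[:2] for c,r in((s,(260,140,318,190)),(t,(305,140,365,180)))]
print(o,tri(s,t,o[0][1],o[1][1]))
cv2.imwrite("pics/end.png",np.hstack([cv2.resize(s["color"][80:280,200:400],(400,400)),cv2.resize(t["color"][90:290,220:420],(400,400))])[:,:,::-1])
```

```text
[(np.int32(76), array([303.9, 170.2])), (np.int32(78), array([335.5, 176.6]))] (array([565.1, -32.7, 242.5]), array([0.5, 0.7]))
```

View pics/end.png

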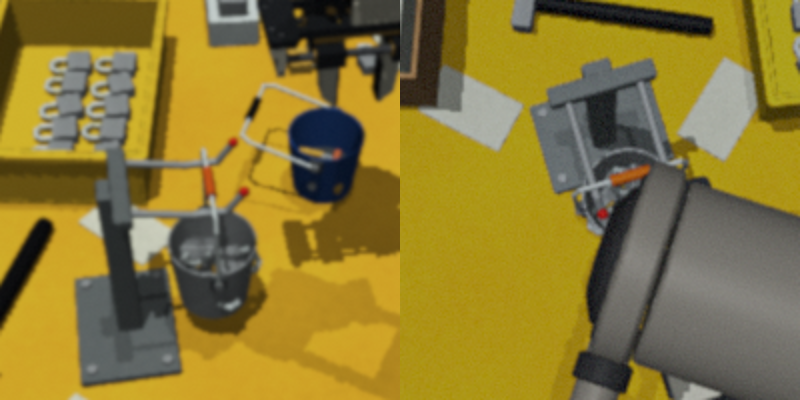

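The pail hangs level on both prongs. The sleeve measures (565, -33, 242.5), against the seat at (565, -30, 241.5). The blue pail hasn't moved. I'll wait for any swing to die down, check that the picture is still, and hand in.

Call:
shift_gripper --moves "40,0,0,0,0\n40,0,0,0,0\n40,0,0,0,0\n40,0,0,0,0\n40,0,0,0,0" --only "time"

```text
time: 23.25
```

Run:
```python
from h import *
p=[bot.capture("side")["color"][150:250,270:340].astype(int) for _ in range(5)]
print([abs(cv2.blur((q-p[0]).astype(np.float32),(5,5))).max().round(1) for q in p])
print(bot.close_job())
```

```text
[np.float32(0.0), np.float32(0.9), np.float32(1.0), np.float32(1.0), np.float32(1.1)]
the job is handed in; nothing more can be done
None
```

The steel pail's bail was swung upright with the pail in place, and the pail now hangs level and still on both prongs; the arm is clear, the blue pail was left alone, and the job was handed in at about 23.5 s.

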